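# Load the deburring pot and start it at the guarded switch

## Task

Load a batch for deburring: lift the lid off the small round pot by its knob and set it down flat on the bench, put every loose brass spacer from the bench into the pot, and put the lid back on so that it sits fully home. Only then start the machine: lift the hinged cover on the switch box right back, flip the toggle under it all the way over to the other side, and close the cover down again. Leave the flux jar and the wooden strip where they are.

Things in the scene. Friction and masses are not known exactly. Their poses are not given: they have to be found in the camera images.
- pot: Round deburring pot, fixed to the bench: low grey base 144 mm across, above it an open aluminium bowl, outside 128 mm, inside 120 mm across, flat floor 25 mm and rim 70 mm above the bench. Origin: centre of its underside on the bench, z up. Keep clear of the 0.44 m tall cabinet behind it: its near corner is at x 0.63, y 0.10, from there its front runs back and left to x 0.81, y 0.49.
- pot_floor (a point): Centre of the pot's inner floor, 25 mm above the bench; the rim is 45 mm above this point.
- pot_lid: Loose lid, 0.16 kg, 40 mm tall: aluminium disc 132 mm across, 5 mm thick; under it a rubber locating plug 108 mm across, 6 mm deep (6 mm play in the bowl); on top a black knob (see lid_knob). Origin: centre of the plug's underside, z up: 64 mm above the bench when home on the pot, as at the start; 0 when it stands on the bench on its plug.
- lid_knob (a point): Centre of the lid's knob, 29 mm above the lid's origin. The knob is an upright cylinder 28 mm across and 22 mm tall (11 mm up and down from here) on a 14 mm neck, in the middle of the lid.
- switch_box: Grey switch box fixed to the bench, 120 mm (its x) by 90 mm (its y) by 45 mm tall; its -x end faces the robot more or less. Origin: centre of its underside, x away from the robot, y to the left, z up. The cover lies along its top, the toggle stands on its top 8 mm to +x of its centre.
- cover (a joint): Angle of the hinged cover: 0 closed, up to 2.2 rad (leaning back past upright). The hinge runs along the box's y axis at its far end; positive lifts the near end up and over away from the robot. Light friction (about 0.07 N m) holds it wherever it is left.
- cover_hinge (a point): On the hinge axis of the cover, 50 mm above the bench, 50 mm to +x of the box's centre; its axes turn with the cover, at angle 0 they are those of the box. The cover, an upside-down trough open below, is 46 mm wide (box y); closed it runs from 3 to 70 mm towards -x of here, with its top 34 mm above here.
- cover_tab (a point): Point in the lift tab of the cover, 90 mm to -x and 30 mm up from cover_hinge in the cover's frame (closed: 80 mm above the bench). The tab is 14 mm wide (y), 8 mm thick, and runs from the cover's near end at 70 mm to 101 mm from the hinge; when closed 31 mm of free space below it.
- toggle (a joint): Angle of the toggle lever about the box's x axis: 0 (off) leaning 24 degrees to the box's +y (left), 0.84 rad (fully over, on) leaning 24 degrees to its -y (right). It stays where it is left (friction about 0.03 N m), stopped hard at both ends. At the start 0 to 0.05.
- toggle_tip (a point): Near the tip of the steel toggle lever, 34 mm from its pivot, which is on the box's top face. The lever is 11 mm thick at the tip, tapering to 7 mm.
- spacer_0: Brass frame spacer, 28 g, 50 mm long (x), 19 mm wide (y), 16 mm tall: a flat top bar 48 x 8 x 4 mm (11 to 15 mm up) on two round cross-feet 21 mm either side of its middle, 35 mm clear between them. Origin: centre of its underside, z up, x along it. Two to four such spacers lie on the bench; an absent one reads None from the start.
- spacer_1: Brass frame spacer, 28 g, 50 mm long (x), 19 mm wide (y), 16 mm tall: a flat top bar 48 x 8 x 4 mm (11 to 15 mm up) on two round cross-feet 21 mm either side of its middle, 35 mm clear between them. Origin: centre of its underside, z up, x along it. Two to four such spacers lie on the bench; an absent one reads None from the start.
- spacer_2: Brass frame spacer, 28 g, 50 mm long (x), 19 mm wide (y), 16 mm tall: a flat top bar 48 x 8 x 4 mm (11 to 15 mm up) on two round cross-feet 21 mm either side of its middle, 35 mm clear between them. Origin: centre of its underside, z up, x along it. Two to four such spacers lie on the bench; an absent one reads None from the start.
- spacer_3: Brass frame spacer, 28 g, 50 mm long (x), 19 mm wide (y), 16 mm tall: a flat top bar 48 x 8 x 4 mm (11 to 15 mm up) on two round cross-feet 21 mm either side of its middle, 35 mm clear between them. Origin: centre of its underside, z up, x along it. Two to four such spacers lie on the bench; an absent one reads None from the start.
- flux_jar: Bystander: round white jar with black cap, 49 mm across, 48 mm tall. Origin: centre of its underside. Leave it alone. Most of the bench between it and the switch box is free; behind that stands a board, 0.21 m tall, along the line from x 0.50, y -0.28 to x 0.86, y 0.
- wood_strip: Bystander: wooden strip 33 x 127 x 20 mm, long along y. Origin: centre of its underside. Leave it alone.

How it is judged:
By the outcome, as a careful person would: the job done as asked, in the order asked, and still so for the second after the job is handed in, with the robot touching nothing.
Of spacer_0, spacer_1, spacer_2, spacer_3 only 2 to 4 are there at a start; the rules pass over those that are not, and their reading is None.
At some moment in a run one of spacer_0, spacer_1, spacer_2, spacer_3 may be knocked a few centimetres aside while the robot is not near it.
Once in a run the grip may slacken for a moment while it holds something.
It also fails if it takes over 192 s, if anything falls off the work surface, if the arm or the gripper's body presses on something with over 40 N, if the wrist force passes 120 N, or if a joint passes its speed limit or range.

## Robot

A 6-joint arm with a two-finger parallel gripper is mounted at the origin on the work surface; the furniture and walls round the work are solid. World frame = base frame: x ahead of the robot, y to its left, z up, the work surface at z = 0. Lengths are in m, angles in rad, forces in N, time in s.
With the tool pointing down it reaches from about 0.375 to 0.925 m from the base axis. Payload 5.7 kg.
Tool frame: the origin (TCP) lies midway between the tips of the shut fingers; the grasp point (between the pads) lies 19 mm behind it; z points along the fingers, y is the line along which they close (so a half turn about z gives the same grasp; the last joint's range is limited). The gripper opens to 88 mm and grips with 3 to 60 N. Pads are 20 mm wide; open, the fingers measure 115 mm over their backs; the gripper's body (75 mm by 178 mm) begins 61 mm behind the grasp point.
Start: joints at [1.061, 0.359, 1.51, -0, 1.272, -0.115], TCP at [0.231, 0.554, 0.223] pointing down, gripper open.
Joint ranges: [-2.97, 2.97], [-1.01, 2.36], [0.21, 2.38], [-0.96, 4.11], [0.2, 2.71], [-2.98, 2.98]. Speed limits (rad/s): [2.39, 2.39, 3.14, 3.14, 3.14, 3.14].

## Interface

Orientations are given as a rotation vector (axis times angle).
In Python, from station import bot gives the robot as it stands. Calls block until the motion is done:
- bot.movep(position, orientation): joint-space move of the TCP to a pose.
- bot.move_straight(position, rotation=None, max_speed=0.15, guard=None): straight line of the TCP; rotation=None keeps the orientation; max_speed is the mean speed in m/s. With guard (N) it stops when the force on the tool has changed by that much, and returns True; else False.
- bot.move_joints(angles): joint-space move.
- bot.gripper_to(opening, newtons=None): finger opening in m; newtons is the grip in N (None keeps the last); returns when the fingers have stopped.
- bot.wait(seconds).
- bot.ik(position, orientation): joint angles nearest the present ones, or None.
- bot.capture(name): name is "scene" or "side" or "wrist"; returns a dict with "color" (400x640x3 uint8, red, green, blue), "fx", "fy", "cx", "cy" (pixels), "k1" (the pictures are not rectified: a ray, as slopes to the right and down, at radius r is drawn at 1 + k1 r^2 times it, then the intrinsics apply), "rvec" (rotation vector, rad) and "tvec" (3), from world to camera coordinates, as OpenCV has them; the wrist camera has in their place "T_tool_cam" (4x4, takes a point from camera to tool coordinates, whose origin is the TCP and whose axes are the flange's). Camera axes: x right, y down, z forward; pixel columns grow to the right and rows downward; lengths in m; the calibration is good to about 2 mm. A picture is of the moment at which its call begins: read the wrist's pose just before it. There is no depth.
A pose or a line that the arm cannot do raises bot.PlanningError and nothing moves.
- bot.finish_job(): hands the job in; it is judged then, once.
Readings, each from a call of its own:
- bot.current_time(): time.
- bot.current_joint_pos(): joint angles.
- bot.current_dq(): joint speeds.
- bot.current_tau(): joint torques, N m.
- bot.current_eef_pos(): TCP position.
- bot.current_eef_rot(): TCP orientation.
- bot.current_force(): force on the tool from outside, world axes, zero at the start.
- bot.current_wrist_torque(): the same for the moment, N m.
- bot.current_opening(): finger opening in m.
- bot.current_finger_force(): force on a finger pad.
Only numpy, scipy, OpenCV 4.12 (cv2) and the standard library are available. Lean on these libraries where they do the work, as an engineer would, in place of code of your own. Each camera call takes 0.05 s, during which the arm holds its last target. There are 200 camera calls.

## Working session

There is one attempt and no reset: what is moved stays moved. The work goes in short steps, each a Python script; the robot and the scene stay as the last script left them, time stands still between calls to the robot, and variables do not carry over. Pictures are saved under pics/ and viewed, at most 14 in all, crops included, and the job is handed in when it is done.

```bash
ls; mkdir -p pics
cat > h.py <<'E'
import numpy as np, cv2
from scipy.spatial.transform import Rotation as R
from station import bot
def cap(name, save=None):
    p,r=np.array(bot.current_eef_pos()),np.array(bot.current_eef_rot())
    c=bot.capture(name)
    if 'T_tool_cam' in c:
        T=np.eye(4);T[:3,:3]=R.from_rotvec(r).as_matrix();T[:3,3]=p
        c['T']=T@np.array(c['T_tool_cam'])
    else:
        A=R.from_rotvec(np.ravel(c['rvec'])).as_matrix();T=np.eye(4)
        T[:3,:3]=A.T;T[:3,3]=-A.T@np.ravel(c['tvec']);c['T']=T
    if save: cv2.imwrite('pics/'+save+'.png',c['color'][:,:,::-1])
    return c
def ray(c,uv):
    uv=np.atleast_2d(np.array(uv,float))
    d=(uv-[c['cx'],c['cy']])/[c['fx'],c['fy']]
    s=d.copy()
    for _ in range(20): s=d/(1+c['k1']*(s**2).sum(1,keepdims=True))
    return c['T'][:3,3],np.c_[s,np.ones(len(s))]@c['T'][:3,:3].T
def onz(c,uv,z):
    o,d=ray(c,uv); return o+d*((z-o[2])/d[:,2])[:,None]
def proj(c,P):
    P=np.atleast_2d(P); q=(P-c['T'][:3,3])@c['T'][:3,:3]; s=q[:,:2]/q[:,2:]
    s=s*(1+c['k1']*(s**2).sum(1,keepdims=True)); return s*[c['fx'],c['fy']]+[c['cx'],c['cy']]
def down(yaw): # tool z down, tool y (closing) at angle yaw from world x
    y=np.array([np.cos(yaw),np.sin(yaw),0]);z=np.array([0,0,-1.]);x=np.cross(y,z)
    return R.from_matrix(np.c_[x,y,z]).as_rotvec()
E
python3 - <<'E'
from h import *
np.set_printoptions(precision=3,suppress=True)
for n in('scene','side','wrist'):
    c=cap(n,n+'0'); print(n,c['fx'],c['cx'],c['cy'],c['k1'],c['T'].round(3).tolist())
print(bot.current_time(),R.from_rotvec(bot.current_eef_rot()).as_matrix())
E
```

```text
pics
scene 378.3574379511237 319.39799483366363 199.03954481882067 -0.06130939858393071 [[0.801, -0.302, 0.517, -0.04], [-0.599, -0.401, 0.693, -0.723], [-0.002, -0.865, -0.503, 0.626], [0.0, 0.0, 0.0, 1.0]]
side 378.99344244435184 318.451334620323 199.62382454292378 -0.04712597325259809 [[-0.987, -0.073, 0.145, 0.408], [-0.163, 0.44, -0.883, 0.867], [0.001, -0.895, -0.446, 0.53], [0.0, 0.0, 0.0, 1.0]]
wrist 352.7034883004486 323.97357521794993 198.71639386154678 -0.054208063449543174 [[0.384, 0.896, 0.225, 0.17], [0.923, -0.372, -0.096, 0.579], [-0.003, 0.245, -0.97, 0.384], [0.0, 0.0, 0.0, 1.0]]
0.15 [[-0.923  0.385 -0.001]
 [ 0.385  0.923 -0.001]
 [ 0.    -0.001 -1.   ]]
```

View pics/scene0.png

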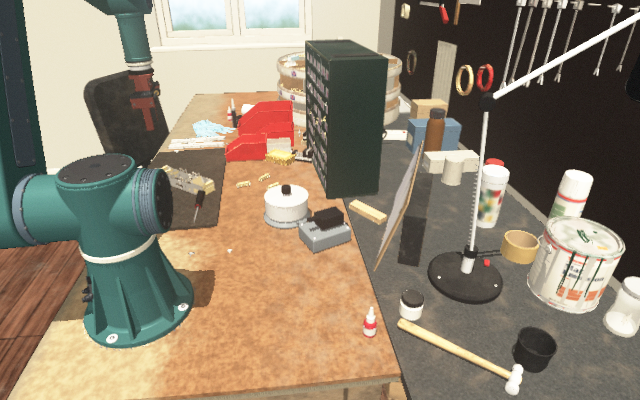

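View pics/side0.png

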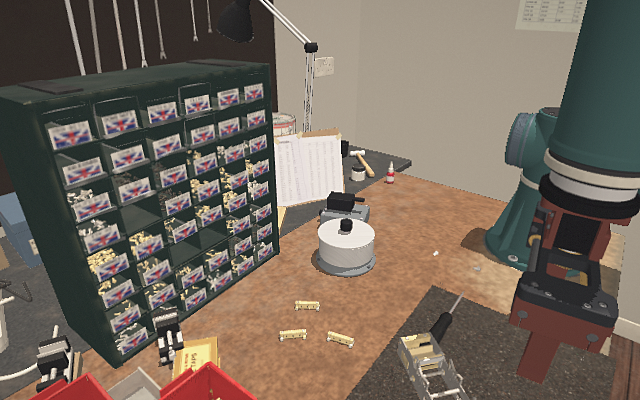

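The scene view shows the pot at (287,205) with its knob at (286,189), the switch box at (325,232), the strip at (368,211) and the jar at (411,303). The side view shows three spacers at (308,306), (293,335) and (341,339).

Run:
```python
from h import *
np.set_printoptions(precision=3,suppress=True)
s=cap('side');c=cap('scene')
print('sp',onz(s,[[308,306],[293,335],[341,339]],0.013))
print('knob',onz(s,[[346,226]],0.093),onz(c,[[286,189]],.093))
print('box top',onz(c,[[325,232]],0.045),'tabscene',onz(c,[[312,224]],.08),'jar',onz(c,[[411,300]],.03),'strip',onz(c,[[368,211]],.02))
P,=onz(s,[[313,325]],0.013)
M=np.array(s['T'])
# wrist above spacers
for name,xy in(('w1',P[:2]),):
  for yaw in (1.176,0,1.57,2.4):
    z=.32
    T=np.linalg.inv(R.from_rotvec(down(yaw)).as_matrix())
    q=bot.ik([xy[0]-.0,xy[1],z],down(yaw)); print(yaw,q)
w=cap('wrist'); print(np.array(w['T_tool_cam']))
```

```text
sp [[0.521 0.308 0.013]
 [0.533 0.386 0.013]
 [0.448 0.382 0.013]]
knob [[0.467 0.124 0.093]] [[0.466 0.119 0.093]]
box top [[ 0.466 -0.07   0.045]] tabscene [[ 0.431 -0.061  0.08 ]] jar [[ 0.472 -0.367  0.03 ]] strip [[ 0.659 -0.033  0.02 ]]
1.176 [ 0.505  0.314  1.337 -0.     1.491 -0.671]
0 [ 0.505  0.314  1.337 -0.     1.491  0.505]
1.57 [ 0.505  0.314  1.337 -0.     1.491 -1.065]
2.4 [ 0.505  0.314  1.337  0.     1.491 -1.895]
[[ 0.001 -0.97  -0.245  0.065]
 [ 1.     0.001 -0.001  0.   ]
 [ 0.001 -0.245  0.97  -0.162]
 [ 0.     0.     0.     1.   ]]
```

View pics/wrist0.png

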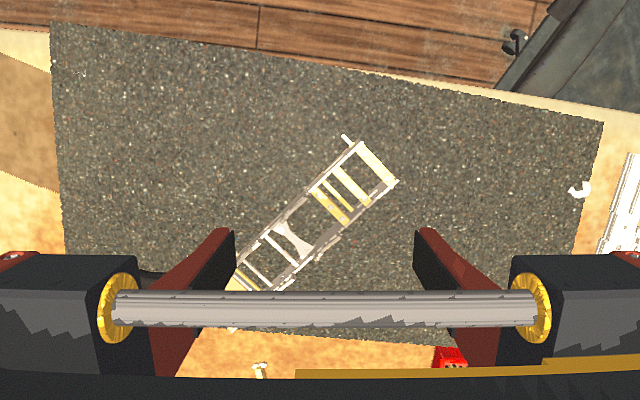

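The wrist view shows only the mat with a movement frame, nothing loose. Next I take wrist views above the spacers, the pot and the box.

```bash
cat > views.py <<'E'
from h import *
import pickle
out={}
for n,p,yaw in(('w_sp',[.49,.33,.30],0.),('w_pot',[.44,.09,.34],0.),('w_box',[.45,-.12,.34],0.)):
    bot.movep(p,down(yaw)); bot.wait(.3); out[n]=cap('wrist',n)
pickle.dump(out,open('v.pkl','wb'))
a=[o['color'][:, :, ::-1] for o in out.values()]
cv2.imwrite('pics/m1.png',cv2.resize(np.vstack([np.hstack([a[0],a[1]]),np.hstack([a[2],a[2]*0])]),(800,500)))
print(bot.current_time())
E
python3 views.py
```

```text
4.4917
```

View pics/m1.png

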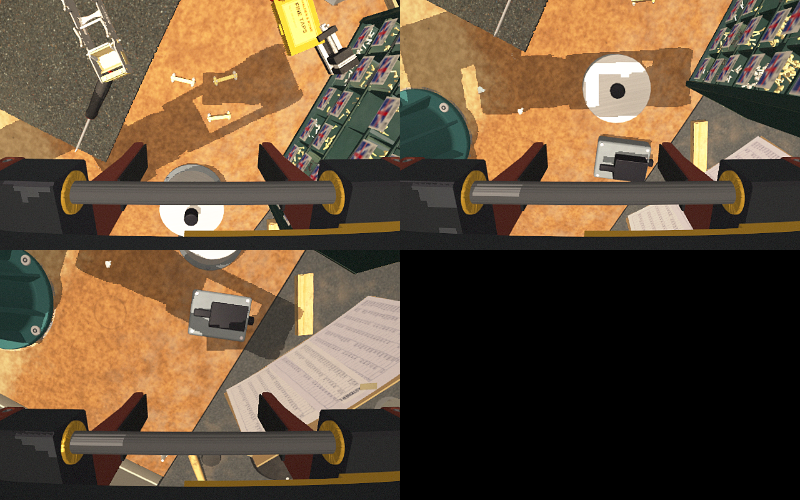

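Three spacers show in the first tile at about (291,127), (362,123) and (350,187) in full-size pixels. The knob is at (347,146) in the second tile and the box at (354,104) in the third. I segment these and look at a zoomed crop.

```bash
cat >> h.py <<'E'
def spacers(c,z=.013,roi=None,thr=.62,show=None):
    im=c['color'].astype(float); H,W=im.shape[:2]
    m=((im[:,:,2]/(im[:,:,0]+1)>thr)&(im[:,:,0]>95)&(im[:,:,0]-im[:,:,2]>15)).astype(np.uint8)
    if roi: k=np.zeros_like(m);k[roi[1]:roi[3],roi[0]:roi[2]]=1;m*=k
    m=cv2.morphologyEx(m,cv2.MORPH_CLOSE,np.ones((5,5)))
    out=[]
    for q in cv2.findContours(m,0,2)[0]:
        if cv2.contourArea(q)<60: continue
        P=onz(c,q[:,0,:].astype(float),z)[:,:2]
        r=cv2.minAreaRect(P.astype(np.float32)); w,h=r[1]; a=np.deg2rad(r[2])
        if w<h: w,h=h,w;a+=np.pi/2
        a=(a+np.pi/2)%np.pi-np.pi/2
        out.append((np.array(r[0]),a,w,h,q[:,0].mean(0)))
    return out
E
python3 - <<'E'
from h import *
import pickle
np.set_printoptions(precision=4,suppress=True)
v=pickle.load(open('v.pkl','rb'))
for s in spacers(v['w_sp'],roi=(220,60,470,225)): print(*s)
c=v['w_pot'];im=c['color'].astype(int)
m=((im.max(2)<60)).astype(np.uint8); m[:120]=0;m[175:]=0;m[:,:320]=0;m[:,375:]=0
M=cv2.moments(m);uv=[M['m10']/M['m00'],M['m01']/M['m00']];print('knob',uv,M['m00'],onz(c,[uv],.104))
m=((im.min(2)>140)).astype(np.uint8)[80:200,280:430]
q=max(cv2.findContours(m,0,2)[0],key=cv2.contourArea)[:,0]+[280,80]
P=onz(c,q.astype(float),.075)[:,:2]; print('lid',cv2.minEnclosingCircle(P.astype(np.float32)))
a=cv2.resize(v['w_box']['color'][40:180,270:430,::-1],None,fx=3.5,fy=3.5,interpolation=2)
cv2.imwrite('pics/zb.png',a[:490,:560])
E
```

```text
[0.5242 0.3005] 0.13456988774397538 0.04923562705516815 0.01886102743446827 [348.7143 187.2857]
[0.451  0.3751] -0.21834392250205426 0.0501314178109169 0.01804695650935173 [293.4727 127.5455]
[0.3677 0.4172] 1.0855384156201957 0.10782609134912491 0.04138617962598801 [238.9615  97.4615]
knob [347.7918552036199, 145.04298642533936] 442.0 [[0.4679 0.1184 0.104 ]]
lid ((0.4678493142127991, 0.11743716150522232), 0.06596419960260391)
```

View pics/zb.png

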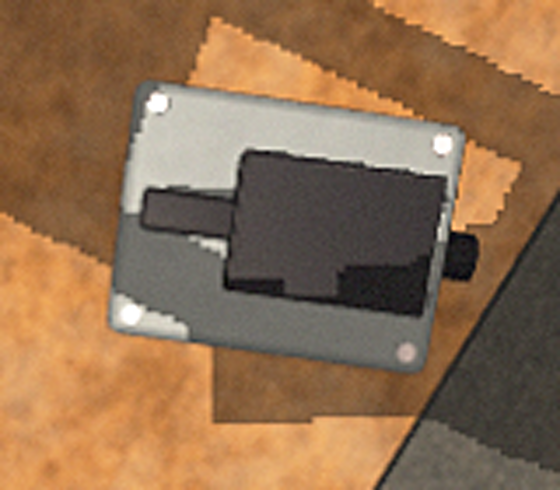

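The crop shows the box squarely: four screws at crop px (157,103), (442,144), (130,314) and (406,352). The tab lies at (140–237, 188–235) and the cover body beside it is closed.

Run:
```python
from h import *
import pickle
np.set_printoptions(precision=4,suppress=True)
v=pickle.load(open('v.pkl','rb'));c=v['w_box']
f=lambda a:np.array(a)/3.5+[270,40]-.36
S=onz(c,f([(157,103),(442,144),(130,314),(406,352)]),.045);print('screws',S,S.mean(0))
x=(S[1]-S[0]+S[3]-S[2])[:2];y=(S[0]-S[2]+S[1]-S[3])[:2];print('yaw',np.arctan2(x[1],x[0]),np.arctan2(-y[0],y[1]),np.linalg.norm(x)/2,np.linalg.norm(y)/2)
T=onz(c,f([(145,188),(237,197),(235,235),(140,226)]),.084);print('tab',T)
C=onz(c,f([(245,150),(447,178),(420,316),(225,290)]),.084);print('cover',C)
s=cap('scene')
print('bottle base, hammer end, edge',onz(s,[[370,335],[402,325],[395,375],[362,300]],0.0))
print(onz(c,np.array([[130,475-250],[195,215],[150,210]])*1.6,0))
```

```text
screws [[ 0.4394 -0.0038  0.045 ]
 [ 0.5405 -0.0171  0.045 ]
 [ 0.4294 -0.0772  0.045 ]
 [ 0.5307 -0.0905  0.045 ]] [ 0.485  -0.0471  0.045 ]
yaw -0.13097989197058532 -0.13461844843990767 0.10205218863614572 0.07408983591281518
tab [[ 0.4364 -0.0345  0.084 ]
 [ 0.4665 -0.0372  0.084 ]
 [ 0.4659 -0.0493  0.084 ]
 [ 0.4347 -0.0465  0.084 ]]
cover [[ 0.4689 -0.0224  0.084 ]
 [ 0.535  -0.0308  0.084 ]
 [ 0.528  -0.0753  0.084 ]
 [ 0.4628 -0.0671  0.084 ]]
bottle base, hammer end, edge [[ 0.3559 -0.365   0.    ]
 [ 0.4275 -0.3869  0.    ]
 [ 0.3291 -0.4608  0.    ]
 [ 0.4093 -0.2818  0.    ]]
[[ 0.256  -0.4619  0.    ]
 [ 0.4325 -0.4279  0.    ]
 [ 0.3138 -0.4136  0.    ]]
```

```bash
cat > lid1.py <<'E'
from h import *
L=np.array([.468,.118]);D=np.array([.40,-.20]);z=.080
bot.gripper_to(.06,40)
bot.movep([*L,.18],down(0)); bot.move_straight([*L,z]); bot.gripper_to(0,40)
print('open',bot.current_opening(),bot.current_finger_force())
bot.move_straight([*L,z+.055],max_speed=.1); print('f',bot.current_force(),bot.current_opening())
bot.move_straight([.42,.0,z+.055],down(.2)); bot.move_straight([*D,z+.055],down(.4)); print(bot.current_opening(),bot.current_finger_force(),bot.current_force())
cap('scene','s1')
bot.move_straight([*D,z-.060],max_speed=.1); print(bot.move_straight([*D,z-.066],max_speed=.02,guard=4),bot.current_eef_pos(),bot.current_force())
bot.gripper_to(.06); bot.move_straight([*D,.16]); print(bot.current_force(),bot.current_time())
bot.movep([.40,-.24,.34],down(0)); bot.wait(.2); c=cap('wrist','lidoff')
bot.movep([.49,.33,.30],down(0)); bot.wait(.2); d=cap('wrist','pot_open')
cv2.imwrite('pics/m2.png',np.hstack([c['color'],d['color']])[:,:,::-1][:,::1]); im=cv2.imread('pics/m2.png'); cv2.imwrite('pics/m2.png',cv2.resize(im,(800,250),interpolation=3))
for s in spacers(d,roi=(220,60,470,225),thr=.6): print(*s)
E
python3 lid1.py
```

```text
open 0.027160707542881187 40.00111699104309
f [-0.93284226 -0.22649831 -2.85606732] 0.02737740681706769
0.027379970598551295 39.999688267707825 [-0.75874617  0.46956576 -1.78611927]
True [ 0.40061155 -0.20042748  0.01565505] [0.03369897 0.69499416 1.44412858]
[-0.23736235  0.5186519   0.12274229] 14.3583
[0.52424455 0.30015728] 0.1306029761422478 0.04994769021868706 0.0190179031342268 [348.84 185.74]
[0.41632384 0.36517113] -0.34316015752356055 0.0476159043610096 0.01880864053964615 [263.71212121 134.89393939]
[0.36841175 0.41567308] 1.0944771826609925 0.10676679015159607 0.03908098116517067 [237.28333333  97.48333333]
```

View pics/m2.png

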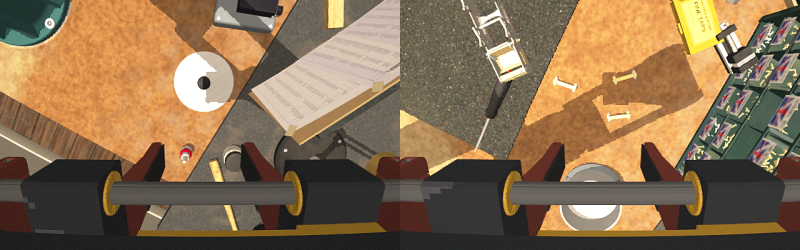

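The lid sits flat at (0.40,-0.20). In the second tile all three spacers are visible, and one has already been knocked to (0.416,0.365). Next I pick them, looking again before each grasp.

```bash
cat > pick.py <<'E'
from h import *
import sys
L=np.array([.468,.118])
def look(tag):
    bot.movep([.48,.33,.30],down(0)); bot.wait(.2); c=cap('wrist',tag)
    im=c['color'].astype(float); H=cv2.cvtColor(c['color'],cv2.COLOR_RGB2HSV)
    m=((H[...,1]<150)&(H[...,2]>85)&(H[...,0]>12)).astype(np.uint8)
    m[230:]=0
    out=[]
    for q in cv2.findContours(m,0,2)[0]:
        if len(q)<8: continue
        P=onz(c,q[:,0].astype(float),.013)[:,:2]; r=cv2.minAreaRect(P.astype(np.float32))
        w,h=r[1];a=np.deg2rad(r[2])
        if w<h: w,h=h,w;a+=np.pi/2
        if .044<w<.056 and .013<h<.024: out.append((np.array(r[0]),(a+np.pi/2)%np.pi-np.pi/2,w,h))
    return out
def pick(s):
    xy,a=s[0],s[1]; yaw=a+np.pi/2 if a<=0 else a-np.pi/2
    bot.gripper_to(.03,20)
    bot.movep([*xy,.10],down(yaw)); bot.move_straight([*xy,.012])
    hit=bot.move_straight([*xy,.003],max_speed=.03,guard=5)
    bot.gripper_to(0,20); bot.move_straight([*xy,.13]); o=bot.current_opening()
    print('pick',xy,a,hit,o); return .005<o<.013
def place(off,z):
    P=[L[0]+off,L[1]]
    bot.movep([*P,.14],down(0)); o=bot.current_opening()
    bot.move_straight([*P,z],guard=6); bot.gripper_to(.022); bot.move_straight([*P,.14]); print('placed',o,bot.current_time())
if __name__=='__main__':
    S=look(sys.argv[1]); print(*S,sep='\n')
    S=[s for s in S if s[0][1]>.2]
    if len(sys.argv)>2 and pick(S[0]): place(float(sys.argv[2]),float(sys.argv[3])); print(*look(sys.argv[1]+'b'),sep='\n')
E
python3 pick.py p1 .024 .034
```

```text
(array([0.53552336, 0.37909824]), np.float64(0.28229720607727127), 0.050992827862501144, 0.019625931978225708)
pick [0.53552336 0.37909824] 0.28229720607727127 False 0.006896878335873961
placed 0.006935033216492804 26.425
```

```bash
python3 - <<'E'
s=open('pick.py').read()
s=s.replace("    return out\ndef pick","    for t in (.55,.6,.65,.7):\n        for q in spacers(c,roi=(200,40,470,225),thr=t):\n            if .044<q[2]<.056 and .013<q[3]<.024 and all(np.linalg.norm(q[0]-o[0])>.02 for o in out): out.append(q[:4])\n    return out\ndef pick")
open('pick.py','w').write(s)
E
python3 pick.py p2 -.024 .034
```

```text
(array([0.50446028, 0.24481705]), np.float64(0.25766309915209273), 0.05195203423500061, 0.01332634873688221)
(array([0.52413231, 0.30032018]), np.float64(0.10346313423692743), 0.04981096833944321, 0.018819833174347878)
(array([0.41543353, 0.36518383]), np.float64(-0.3411763688275604), 0.05048893392086029, 0.01944585330784321)
pick [0.50446028 0.24481705] 0.25766309915209273 False 0.00030609218418900573
```

```bash
python3 -c "
import cv2,numpy as np
cv2.imwrite('pics/m3.png',cv2.imread('pics/p2b.png'))"
```

```text
[ WARN:0@0.020] global loadsave.cpp:275 findDecoder imread_('pics/p2b.png'): can't open/read file: check file path/integrity
Traceback (most recent call last):
cv2.error: OpenCV(4.12.0) /io/opencv/modules/imgcodecs/src/loadsave.cpp:1146: error: (-215:Assertion failed) !_img.empty() in function 'imwrite'
```

The first detection was false: a 13 mm wide bit of pot rim, and the gripper closed on air. I tighten the filter.

```bash
sed -i 's/\.013</.016</g; s/s\[0\]\[1\]>.2\]/s[0][1]>.2]/' pick.py; python3 pick.py p2 -.024 .034
```

```text
(array([0.52439696, 0.30038208]), np.float64(0.12723557539141073), 0.04968906566500664, 0.01897481456398964)
(array([0.41537845, 0.36530799]), np.float64(-0.3420691935830096), 0.050009965896606445, 0.01914544589817524)
pick [0.52439696 0.30038208] 0.12723557539141073 False 0.0063848053191942295
placed 0.0066990873689371485 42.0667
(array([0.41521534, 0.3653613 ]), np.float64(-0.33242535464361467), 0.049978066235780716, 0.01938057318329811)
```

```bash
python3 pick.py p3 0 .047
python3 - <<'E'
from h import *
bot.movep([.468,.03,.28],down(0)); bot.wait(.2); c=cap('wrist')
s=cap('side')
a=cv2.resize(c['color'][:240,200:520],(480,360)); b=s['color'][150:400,200:500]
b=cv2.resize(b,(320,267)); o=np.zeros((360,800,3),np.uint8); o[:,:480]=a;o[:267,480:]=b
cv2.imwrite('pics/m3.png',o[:,:,::-1])
E
```

```text
(array([0.41519055, 0.36562937]), np.float64(-0.32426862485692), 0.04964660480618477, 0.019455138593912125)
pick [0.41519055 0.36562937] -0.32426862485692 False 0.0067825897608383085
placed 0.006687095892818902 50.9583
```

View pics/m3.png

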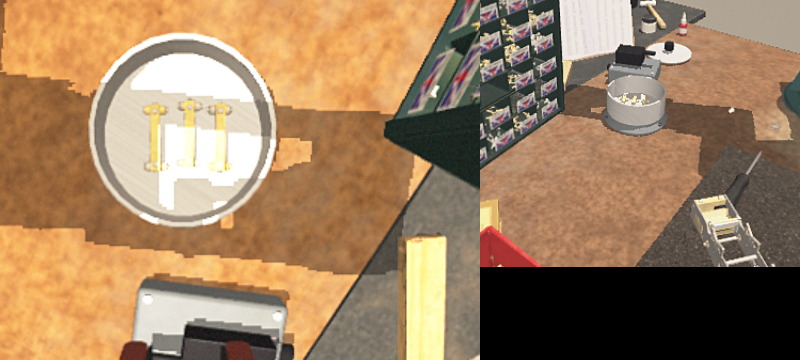

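All three spacers lie flat in the pot. Before lidding I check for a fourth: a pale bit at (258,370) in the first wrist picture and the small bits in the side view.

Run:
```python
from h import *
import pickle
np.set_printoptions(precision=4,suppress=True)
s=cap('side');print(onz(s,[[435,253],[478,268]],.008))
bot.movep([.33,.30,.40],down(0)) if bot.ik([.33,.30,.40],down(0)) is not None else print('no')
bot.wait(.2); a=cap('wrist')
bot.movep([.40,-.16,.42],down(0)); bot.wait(.2); b=cap('wrist'); pickle.dump(b,open('lid.pkl','wb'))
im=b['color'].astype(int); m=(im.max(2)<60).astype(np.uint8)
u,v=proj(b,[.40,-.20,.04])[0].astype(int); print(u,v)
k=np.zeros_like(m);k[v-20:v+20,u-20:u+20]=1;M=cv2.moments(m*k);uv=[M['m10']/M['m00'],M['m01']/M['m00']];print('knob',M['m00'],onz(b,[uv],.04))
cv2.imwrite('pics/m4.png',cv2.resize(np.vstack([np.hstack([a['color'],b['color']])]),(800,250),interpolation=3)[:,:,::-1])
print(bot.current_time())
```

```text
[[0.253  0.0728 0.008 ]
 [0.1615 0.1193 0.008 ]]
322 179
knob 58.0 [[ 0.4045 -0.1969  0.04  ]]
57.175
```

View pics/m4.png

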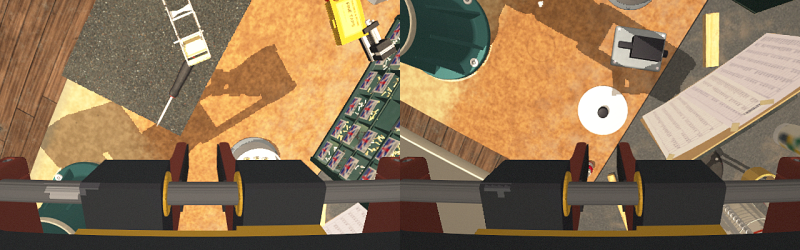

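No fourth spacer anywhere on the reachable bench. The lid goes back on.

```bash
cat > lid2.py <<'E'
from h import *
import pickle
b=pickle.load(open('lid.pkl','rb')); im=b['color'].astype(int)
m=(im.min(2)>150).astype(np.uint8); u,v=proj(b,[.40,-.20,.011])[0].astype(int)
k=np.zeros_like(m);k[v-48:v+48,u-48:u+48]=1
q=max(cv2.findContours(m*k,0,2)[0],key=cv2.contourArea)[:,0]
(cx,cy),r=cv2.minEnclosingCircle(onz(b,q.astype(float),.011)[:,:2].astype(np.float32)); D=np.array([cx,cy]); print('lid',D,r)
L=np.array([.468,.118]);z=.080
assert abs(r-.066)<.003 and np.linalg.norm(D-[.40,-.2])<.006
bot.gripper_to(.06,40); bot.movep([*D,.12],down(.4)); bot.move_straight([*D,z-.064]); bot.gripper_to(0,40); print(bot.current_opening())
bot.move_straight([*D,z+.055]); print(bot.current_opening(),bot.current_force())
bot.move_straight([.42,0,z+.055],down(.2)); bot.move_straight([*L,z+.055],down(0)); bot.wait(.3)
print(bot.current_opening(),bot.current_finger_force(),bot.current_force()); c=cap('scene','s2')
bot.move_straight([*L,z+.008],max_speed=.1,guard=12)
print('guard',bot.move_straight([*L,z-.002],max_speed=.02,guard=6),bot.current_eef_pos(),bot.current_force(),bot.current_opening(),bot.current_time())
E
python3 lid2.py
```

```text
lid [ 0.40182331 -0.20089442] 0.06612694263458252
0.02743672606948253
0.027340758646103202 [-0.54125826  0.24830123 -2.14796072]
0.02729445505446833 39.99961316585541 [ 0.20512421 -0.41845543 -1.48288972]
guard True [0.46840288 0.1180256  0.07987138] [ 0.99937262 -0.01547793  2.35343893] 0.026857621019697877 65.3917
```

Run:
```python
from h import *
L=[.468,.118]
bot.gripper_to(.06); bot.move_straight([*L,.16]); bot.gripper_to(0)
print('push',bot.move_straight([*L,.098],max_speed=.03,guard=6),bot.current_eef_pos(),bot.current_force())
bot.move_straight([*L,.18]); bot.movep([.44,.06,.30],down(0)); bot.wait(.2)
c=cap('wrist');im=c['color'].astype(int);s=cap('side')
m=(im.min(2)>120).astype(np.uint8); u,v=proj(c,[*L,.075])[0].astype(int); k=np.zeros_like(m);k[v-70:v+70,u-70:u+70]=1
q=max(cv2.findContours(m*k,0,2)[0],key=cv2.contourArea)[:,0]
print(cv2.minEnclosingCircle(onz(c,q.astype(float),.075)[:,:2].astype(np.float32)))
o=np.zeros((300,800,3),np.uint8); o[:,:400]=cv2.resize(s['color'][190:290,280:413],(400,300)); o[:,400:]=cv2.resize(c['color'][max(v-100,0):][:200,u-133:u+133],(400,300))
cv2.imwrite('pics/m5.png',o[:,:,::-1]); print(bot.current_time())
```

```text
push True [0.46797197 0.11798796 0.10433636] [-0.97410916 -0.2788668   7.70082258]
((0.4691968858242035, 0.11873376369476318), 0.06595195829868317)
70.9667
```

View pics/m5.png

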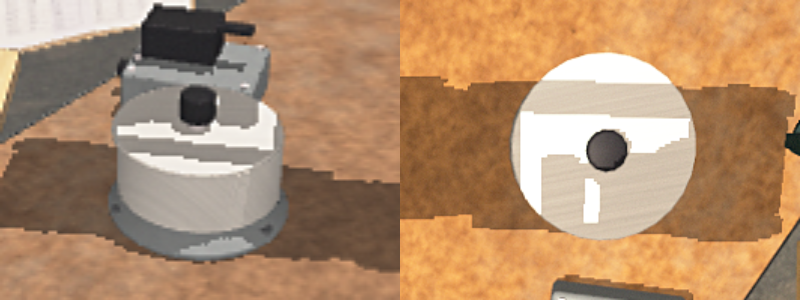

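The lid is home: the knob top was felt at 0.104, and the disc is centred and level over the bowl. Next is the cover: grip the tab, swing it up an arc, then push it back.

```bash
cat > box.py <<'E'
from h import *
B0=np.array([.485,-.047,0]);BY=-.132;RB=R.from_euler('z',BY).as_matrix()
W=lambda x,y,z:B0+RB@np.array([x,y,z])
def cov(th,rho,up): # box x,z of a point of the cover
    return np.array([.05,.05])+rho*np.array([-np.cos(th),np.sin(th)])+up*np.array([np.sin(th),np.cos(th)])
YL=np.pi/2+BY
E
cat > open.py <<'E'
from box import *
bot.gripper_to(.032,12)
def G(th): x,z=cov(th,.094,.030); return W(x,0,z-.012)
p=G(0); bot.movep([p[0],p[1],.17],down(YL)); bot.move_straight(p,guard=6); bot.gripper_to(0,12); print('tab',bot.current_opening())
for d in range(10,91,10): bot.move_straight(G(np.deg2rad(d)),max_speed=.08)
print(bot.current_opening(),bot.current_force(),bot.current_eef_pos())
bot.gripper_to(.032); p=G(np.pi/2); bot.move_straight(p+[0,0,.06]); q=W(-.06,0,.20); bot.move_straight(q); bot.gripper_to(0)
c=cap('side','cov1'); cv2.imwrite('pics/m6.png',cv2.resize(c['color'][130:260,250:450,::-1],(600,390)))
print(bot.current_time())
E
python3 open.py
```

```text
tab 0.013892559169576144
0.013303561810991061 [ 2.94335277  4.84385206 -0.13292661] [ 0.56557217 -0.05773384  0.13212562]
80.5083
```

View pics/m6.png

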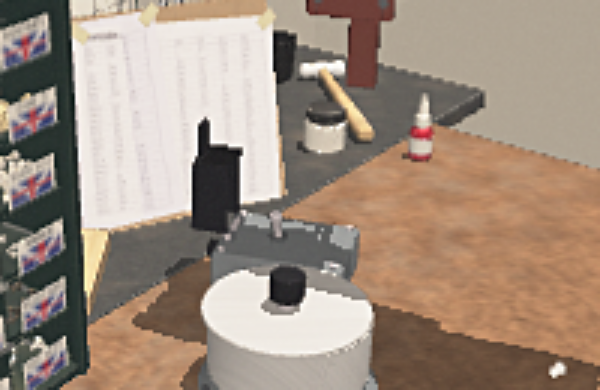

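The cover stands upright at (215,190) and the toggle is exposed at (277,222). Next: push the cover fully back, then flip the toggle.

```bash
cat > push.py <<'E'
from box import *
Y=.6
def U(th,o): x,z=cov(th,.092,.026); return W(x-o,0,z-.008)
bot.movep(U(np.pi/2,.06)+[0,0,.05],down(Y)); bot.move_straight(U(np.pi/2,.06)); bot.move_straight(U(np.pi/2,.018))
for d in range(98,123,6): print(d,bot.move_straight(U(np.deg2rad(d),.015),max_speed=.06,guard=8))
x,z=cov(2.2,.092,.026)
print('stop',bot.move_straight(W(x+.012,0,z-.012),max_speed=.04,guard=5),bot.current_eef_pos(),RB.T@(bot.current_eef_pos()-B0),x)
p=np.array(bot.current_eef_pos()); bot.move_straight(p+RB@[-.03,0,.02]); bot.move_straight(W(-.03,.03,.18))
c=cap('side','cov2'); e=cap('scene'); cv2.imwrite('pics/m7.png',np.hstack([cv2.resize(c['color'][130:260,250:450,::-1],(400,260)),cv2.resize(e['color'][160:290,240:440,::-1],(400,260))]))
print(bot.current_time())
E
python3 push.py
```

```text
98 False
104 False
110 False
116 False
122 False
stop True [ 0.5931641  -0.06131521  0.10455309] [1.09107267e-01 4.55620390e-05 1.04553091e-01] 0.12516300928680116
85.7667
```

View pics/m7.png

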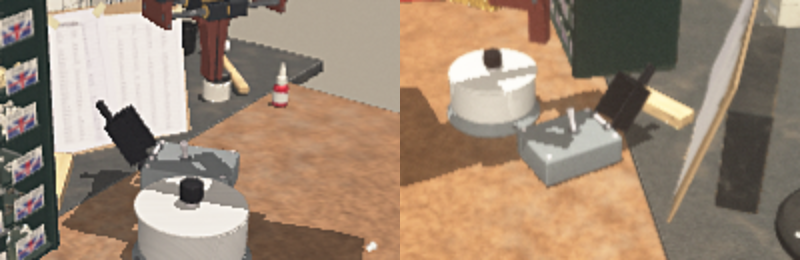

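The cover leans right back against its stop. Next I push the toggle from +y to -y until its hard stop.

```bash
cat > tog.py <<'E'
from box import *
bot.movep(W(.008,.055,.14),down(YL)); bot.move_straight(W(.008,.055,.064))
bot.move_straight(W(.008,.025,.064),max_speed=.06,guard=10)
print('stop',bot.move_straight(W(.008,-.010,.064),max_speed=.03,guard=7),RB.T@(bot.current_eef_pos()-B0),bot.current_force())
p=np.array(bot.current_eef_pos()); bot.move_straight(p+RB@[0,.03,0]); bot.move_straight(W(.0,.05,.20))
bot.move_straight(W(-.12,.0,.26)); bot.wait(.2)
c=cap('side'); e=cap('scene'); cv2.imwrite('pics/m8.png',np.hstack([cv2.resize(c['color'][180:240,290:390,::-1],(400,240),interpolation=2),cv2.resize(e['color'][200:260,280:380,::-1],(400,240),interpolation=2)]))
for s in(24,-24):
    P=W(.008,.034*np.sin(np.deg2rad(s)),.045+.034*np.cos(np.deg2rad(s))); print(s,(proj(c,P)-[290,180])*4,(proj(e,P)-[280,200])*4+[400,0])
print(bot.current_time())
E
python3 tog.py
```

```text
stop True [0.00794338 0.00380686 0.06382432] [0.50749308 4.24689332 1.26428481]
24 [[205.13883507  83.64264382]] [[581.82562956  51.70216307]]
-24 [[214.83548348  66.25082318]] [[602.58486894  70.99747598]]
91.4333
```

View pics/m8.png

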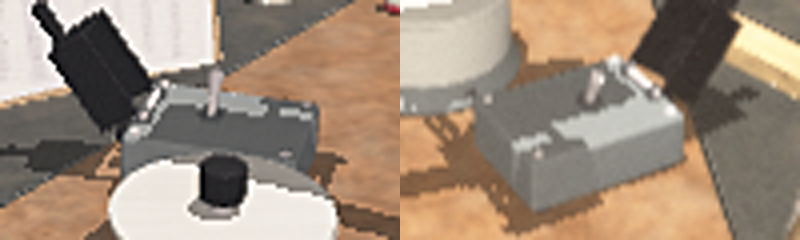

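The toggle tip is now at (598,75) in the right half, which matches the projected fully-over position (602,71). Now I close the cover from behind.

```bash
cat > close.py <<'E'
from box import *
Y=.6
def Q(th,o=None):
    x,z=cov(th,.088,.034); a=.016*min(1,1.4*np.sin(th)); return W(x+(a if o is None else o),0,z-(.010 if th>np.pi/2 else .010*max(0,np.sin(th))**4))
e=Q(2.2,.045)
bot.movep(W(.0,0,.26),down(Y)); bot.move_straight([e[0],e[1],.26]); bot.move_straight(e,guard=6)
print(bot.current_force())
for d in range(120,9,-8):
    if bot.move_straight(Q(np.deg2rad(d)),max_speed=.08,guard=12): print('hit',d,bot.current_force(),bot.current_eef_pos())
print('down',bot.move_straight(W(-.035,0,.078),max_speed=.03,guard=7),bot.current_eef_pos(),bot.current_force())
p=np.array(bot.current_eef_pos()); bot.move_straight(p+[0,0,.08])
bot.move_straight(W(.015,0,.15)); print('down2',bot.move_straight(W(.015,0,.078),max_speed=.03,guard=7),bot.current_eef_pos())
bot.move_straight(W(.015,0,.2)); bot.move_straight(W(-.1,.0,.3))
c=cap('side'); s=cap('scene'); cv2.imwrite('pics/m9.png',np.hstack([cv2.resize(c['color'][130:260,250:450,::-1],(400,260)),cv2.resize(s['color'][160:320,230:476,::-1],(400,260))]))
print(bot.current_time())
E
python3 close.py
```

```text
[-0.20162867 -0.04702535  0.18871396]
hit 120 [ 1.22285003 -0.64194644  1.82161025] [ 0.62899945 -0.06622087  0.10189232]
down True [ 0.45371055 -0.04284025  0.08403   ] [-0.83197339 -0.38017374 10.33064006]
down2 True [ 0.49990452 -0.04896436  0.08427615]
105.675
```

View pics/m9.png

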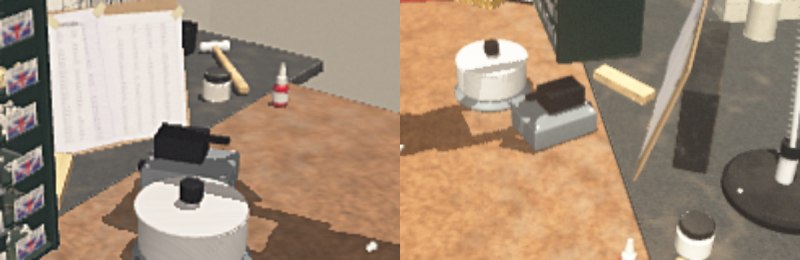

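The cover is closed, with its top felt at 0.084. The lid is home, the jar and strip have not moved, and the robot is clear, so I hand in.

```bash
python3 -c "
from station import bot
print(bot.finish_job())"
```

```text
the job is handed in; nothing more can be done
None
```

I handed the job in at about 106 s: all three spacers found are in the pot and the lid is fully home. After that I flipped the toggle fully over and closed the cover; the flux jar and wooden strip were left where they were.

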